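# Dress the shaper arbor on its setting stand

## Task

Build up the shaper arbor on the setting stand: slide the tall spacing collar down onto the arbor's flange, then the four-wing groover on top of it with its boss upward, then the clamp cap, feeling lightly and turning it on the arbor's end until its tongue drops into the cross slot and the cap sits flat on the groover, ready for its screw. Lower every part all the way down by feel: do not let one drop, and never lean on the arbor with more than a few kilos. Leave the thin collar, the mallet and the wooden blank where they are.

Things in the scene. Friction and masses are not known exactly. Their poses are not given: they have to be found in the camera images.
- stand: Setting stand, bolted down: grey cast foot 130 x 130 x 14 mm, a round housing on it and in that an upright steel arbor: flange 60 mm across, above it a 30 mm post. Origin: centre of the foot's underside, on the arbor's axis, z up. The arbor can turn in the housing but is held by a brake (about 0.2 N m), so a lightly pressed part turns on it without dragging it round.
- flange_top (a point): Centre of the flat top of the arbor's flange, 60 mm above the stand's origin, where the post rises. Fixed to the stand.
- arbor_end (a point): Centre of the post's upper end, 122 mm above the stand's origin; the last 2.5 mm taper from 30 to 26 mm. A slot 8.5 mm wide and 10 mm deep runs right across this end. The slot's direction is not reported (this point's axes are the stand's): at the start it lies anywhere within 43 degrees either side of the stand's x axis.
- collar: The tall spacing collar: plain steel ring, 50 mm outside, bore 32 mm, 20 mm high, about 0.18 kg, lying flat on the bench. Origin: centre of its underside, z up along the bore.
- thin_collar: A thin steel collar, 50 mm outside, bore 32 mm, 10 mm high, lying flat. Not used for this job. Origin: centre of its underside.
- groover: Four-wing grooving cutter of aluminium: round boss 50 mm outside, bore 32 mm, 30 mm high; around its foot four wings 10 mm thick reach out to 53 mm from the axis. It lies wings down, boss up, about 0.32 kg. Grip the boss above the wings. Origin: centre of its underside, z up along the bore.
- cap: Steel clamp cap, 42 mm high, about 0.45 kg, standing mouth down. Lower part: round flange 56 mm across, 20 mm high, open below with a bore 32 mm wide, 14 mm deep. Upper part, to hold it by: a bar 22 mm high (20 to 42 mm above the origin), 46 mm long along the cap's x and 26 mm thick, its flat sides facing +y and -y. Origin: centre of its underside, z up.
- cap_tongue (a point): Middle of the lower edge of the cap's tongue, 5 mm above the cap's underside: 7 mm wide (its lower 2 mm bevelled to 5.6), 28 mm long, across the bore along the cap's x axis (as the bar above); either way round fits the slot. With the tongue resting on the arbor's end the cap's origin is 117 mm above the stand's; once it has dropped in and the cap is flat on the groover, 110 mm.
- mallet: Wooden joiner's mallet lying on its side: head 62 x 125 x 70 mm, round handle 25 mm thick and 170 mm long towards its -x. Origin: under the head's centre. Leave it.
- blank: Pale wooden carving blank, 75 x 110 x 55 mm. Origin: centre of its underside. Leave it.
Not all that is in view belongs to the job. Of the things like the groover, leave any that is blue, turquoise or yellow; of the rest the larger one is meant.

How it is judged:
By the outcome, as a careful person would: the job done as asked, in the order asked, and still so for the second after the job is handed in, with the robot touching nothing.
It also fails if it takes over 72 s, if anything falls off the work surface, if the arm or the gripper's body presses on something with over 40 N, if the wrist force passes 120 N, or if a joint passes its speed limit or range.

## Robot

A 7-joint arm with a two-finger parallel gripper is mounted at the origin on the work surface. World frame = base frame: x ahead of the robot, y to its left, z up, the work surface at z = 0. Lengths are in m, angles in rad, forces in N, time in s.
With the tool pointing down it reaches from about 0.425 to 0.825 m from the base axis. Payload 3.6 kg.
Tool frame: the origin (TCP) lies at the very end of the fingers, on their centre line; the grasp point (between the pads) lies 19 mm behind it (bot.grip_point_offset is the distance from the TCP to the grasp point, in m); z points along the fingers, y is the line along which they close (so a half turn about z gives the same grasp; the last joint's range is limited). The gripper opens to 93 mm and grips with 3 to 60 N. Pads are 15 mm wide; open, the fingers measure 128 mm over their backs; the gripper's body (75 mm by 188 mm) begins 65 mm behind the grasp point.
Start: joints at [-1.2, 0.615, -0.013, 1.423, 0.008, 1.103, -0.04], TCP at [0.251, 0.599, 0.219] pointing down, gripper open.
Joint ranges: [-3.12, 3.12], [-0.3, 2.06], [-1.34, 1.32], [0.26, 2.42], [-1.36, 4.5], [0.01, 1.98], [-2.84, 2.84]. Speed limits (rad/s): [2.79, 2.79, 3.14, 3.14, 3.14, 3.14, 3.14].

## Interface

Orientations are given as a unit quaternion [w, x, y, z].
In Python, from plant import bot gives the robot as it stands. The module is installed in compiled form; this text tells all that it offers. Calls block until the motion is done:
- bot.move_ptp(position, orientation): joint-space move of the TCP to a pose.
- bot.servo_line(position, v=0.15, orientation=None): straight line of the TCP; orientation=None keeps the orientation; v is the mean speed in m/s.
- bot.move_j(angles): joint-space move.
- bot.gripper_open() and bot.clamp(): open the fingers fully, or close them until they stop; the grip force is fixed at half the most.
- bot.hold(seconds).
- bot.solve_ik(position, orientation): joint angles nearest the present ones, or None.
- bot.grab_frame(name): name is "scene" or "top"; returns a dict with "img" (420x560x3 uint8, red, green, blue), "camera_matrix" (3x3 intrinsics, pixels), "R" (3x3) and "t" (3): a world point X has camera coordinates R X + t. Camera axes: x right, y down, z forward; pixel columns grow to the right and rows downward; lengths in m; the calibration is good to about 2 mm. A picture is of the moment at which its call begins. There is no depth.
A pose or a line that the arm cannot do raises bot.IKError and nothing moves.
- bot.hand_in(): hands the job in; it is judged then, once.
Readings, each from a call of its own:
- bot.current_time(): time.
- bot.current_q(): joint angles.
- bot.current_joint_velocities(): joint speeds.
- bot.current_tau(): joint torques, N m.
- bot.current_position(): TCP position.
- bot.current_ee_rot(): TCP orientation.
- bot.current_wrist_force(): force on the tool from outside, world axes, zero at the start.
- bot.current_wrist_torque(): the same for the moment, N m.
- bot.current_gripper_width(): finger opening in m.
- bot.current_grasp_force(): force on a finger pad.
Only numpy, scipy, OpenCV 4.12 (cv2) and the standard library are available. Lean on these libraries where they do the work, as an engineer would, in place of code of your own. Each camera call takes 0.05 s, during which the arm holds its last target. There are 200 camera calls.

## Working session

There is one attempt and no reset: what is moved stays moved. The work goes in short steps, each a Python script; the robot and the scene stay as the last script left them, time stands still between calls to the robot, and variables do not carry over. Pictures are saved under pics/ and viewed, at most 10 in all, crops included, and the job is handed in when it is done.

```bash
mkdir -p pics
python3 - <<'E'
from plant import bot
import cv2,numpy as np
for n in("scene","top"):
    f=bot.grab_frame(n); cv2.imwrite(f"pics/{n}0.png",f["img"][:,:,::-1]); np.savez(f"{n}0.npz",**f)
    print(n,f["camera_matrix"].tolist(),(-f["R"].T@f["t"]).round(3),f["R"].round(3).tolist())
print(bot.current_time(),bot.current_ee_rot(),bot.current_wrist_force(),bot.current_gripper_width())
E
```

```text
scene [[543.2724090471971, 0.0, 278.34429996142734], [0.0, 543.2724090471971, 198.03529843105426], [0.0, 0.0, 1.0]] [ 1.355 -0.412  1.372] [[0.369, 0.929, 0.007], [0.77, -0.302, -0.562], [-0.52, 0.212, -0.827]]
top [[397.56908915223613, 0.0, 272.9091354235871], [0.0, 397.56908915223613, 212.0219034940175], [0.0, 0.0, 1.0]] [ 0.465 -0.119  0.937] [[-0.025, -1.0, -0.002], [-0.995, 0.025, -0.093], [0.093, -0.001, -0.996]]
0.1 [-2.12246797e-04  1.97073599e-01  9.80388040e-01 -1.11447732e-03] [-0.42925392 -0.0757942  -1.31228001] 0.09266825765145598
```

View pics/scene0.png

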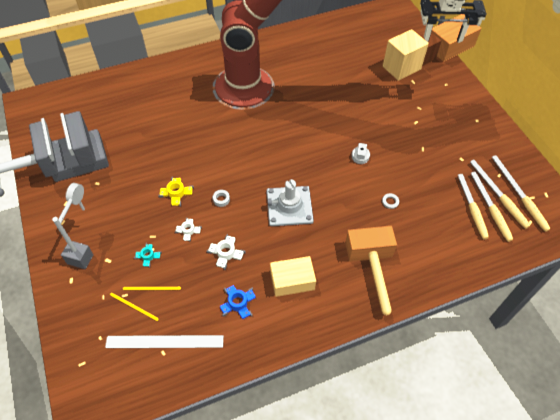

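View pics/top0.png

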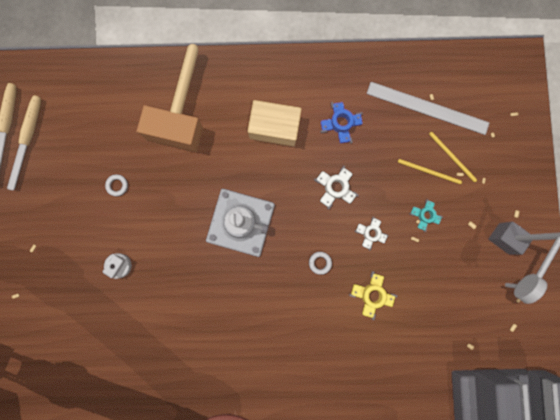

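The top view shows five cutter-like things: yellow (374,296), blue (342,120), turquoise (428,214), large white (337,186) and small white (372,233). The large white one is meant, because the coloured ones are excluded and it is the bigger of the other two. The rings are at (116,185) and (320,263), the cap at (117,266) and the stand at (240,222). I'll check the crops next.

Run:
```python
import cv2,numpy as np
t=cv2.imread("pics/top0.png");s=cv2.imread("pics/scene0.png")
def c(im,u,v,r=25,S=260): return cv2.resize(im[v-r:v+r,u-r:u+r],(S,S),interpolation=cv2.INTER_CUBIC)
a=np.hstack([c(t,337,186),c(t,240,222,40),c(t,117,266)])
b=np.hstack([c(s,391,200,20),c(s,221,198,20),c(s,290,195,35)])
cv2.imwrite("pics/crop1.png",np.vstack([a,b]))
```

```text
(no output)
```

View pics/crop1.png

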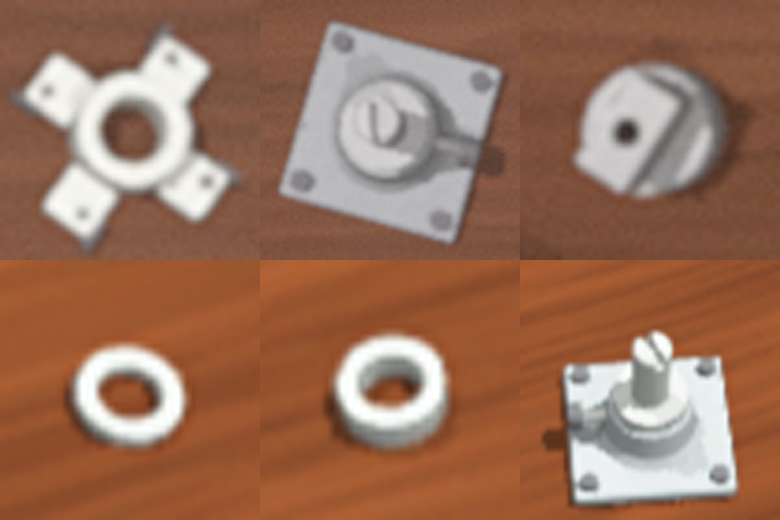

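The top row shows the large white groover at top (337,186), the stand with its post slot running near image-vertical around (236,218), and the cap with its screw hole near (117,266). The bottom row shows the thin ring at scene (391,200) and the tall one at scene (221,198), which is top (320,263). Next I'll measure these.

```bash
cat > h.py <<'E'
import cv2,numpy as np
def ray(f,uv):
    d=f["R"].T@np.linalg.inv(f["camera_matrix"])@np.array([uv[0],uv[1],1.]); return -f["R"].T@f["t"],d
def onz(f,uv,z):
    c,d=ray(f,uv); return c+d*(z-c[2])/d[2]
def tri(fs,uvs):
    A=0;b=0
    for f,uv in zip(fs,uvs):
        c,d=ray(f,uv);d=d/np.linalg.norm(d);P=np.eye(3)-np.outer(d,d);A=A+P;b=b+P@c
    return np.linalg.solve(A,b)
def proj(f,X):
    p=f["camera_matrix"]@(f["R"]@np.asarray(X)+f["t"]);return p[:2]/p[2]
def white(img,smax=70,vmin=110):
    h=cv2.cvtColor(img,cv2.COLOR_RGB2HSV);return ((h[...,1]<smax)&(h[...,2]>vmin)).astype(np.uint8)
def cen(m):
    v,u=np.nonzero(m);return np.array([u.mean(),v.mean()])
def blob(f,uv,r,K=4,**k):
    """filled outline + largest hole centre near uv, on an upscaled crop"""
    u,v=map(int,uv);im=cv2.resize(f["img"][v-r:v+r,u-r:u+r],None,fx=K,fy=K,interpolation=cv2.INTER_CUBIC)
    m=white(im,**k);cs,hh=cv2.findContours(m,cv2.RETR_CCOMP,cv2.CHAIN_APPROX_NONE)
    i=max((j for j in range(len(cs)) if hh[0][j][3]<0),key=lambda j:cv2.contourArea(cs[j]))
    def c(a):
        M=cv2.moments(a);return (np.array([M['m10'],M['m01']])/M['m00']+.5)/K-.5+[u-r,v-r]
    ho=[j for j in range(len(cs)) if hh[0][j][3]==i]
    hole=max(ho,key=lambda j:cv2.contourArea(cs[j])) if ho else None
    return c(cs[i]),cv2.contourArea(cs[i])/K/K,(c(cs[hole]),cv2.contourArea(cs[hole])/K/K) if ho else None
E
python3 - <<'E'
from h import *
T=dict(np.load("top0.npz"));S=dict(np.load("scene0.npz"))
for n,ut,us,zm in [("collar",(320,263),(221,198),.01),("thin",(116,185),(391,200),.005),("groover",(337,186),(226,251),.015),("cap",(117,266),(361,153),.02)]:
    bt=blob(T,ut,26);bs=blob(S,us,24)
    print(n,"out",bt[0].round(2),bt[1],bs[0].round(2),bs[1],"tri",tri([T,S],[bt[0],bs[0]]).round(4),onz(T,bt[0],zm).round(4),onz(S,bs[0],zm).round(4))
    if bt[2] and bs[2]: print("   hole",bt[2],bs[2],tri([T,S],[bt[2][0],bs[2][0]]).round(4),onz(T,bt[2][0],zm).round(4),onz(S,bs[2][0],zm).round(4))
ft,fs=(240.5,222.2),(289.5,204.5)
print("foot",onz(T,ft,.016),onz(S,fs,.016),tri([T,S],[ft,fs]))
pt,ps=(236,218),(290.5,183.7)
print("post",onz(T,pt,.122),onz(S,ps,.122),tri([T,S],[pt,ps]))
a=cv2.resize(T["img"][200:240,216:256],(390,390),interpolation=cv2.INTER_CUBIC)
b=cv2.resize(S["img"][168:208,270:310],(390,390),interpolation=cv2.INTER_CUBIC)
c=cv2.resize(T["img"][248:284,99:135],(390,390),interpolation=cv2.INTER_CUBIC)
im=np.hstack([a,b])[:,:,::-1]
cv2.imwrite("pics/crop2.png",im)
# groover wings angle
u,v=337,186;m=white(T["img"][v-26:v+26,u-26:u+26]);vv,uu=np.nonzero(m)
P=np.array([onz(T,(x+u-26,y+v-26),.01)[:2] for x,y in zip(uu,vv)]);P-=P.mean(0)
r=np.hypot(*P.T);th=np.arctan2(P[:,1],P[:,0]);k=r>.032
print("wing ang mod90",np.degrees(np.angle(np.exp(4j*th[k]).mean()))/4, r.max())
E
```

```text
collar out [319.95 262.67] 426.1875 [220.86 197.59] 228.3125 tri [ 0.4313 -0.2247  0.0069] [ 0.4311 -0.2252  0.01  ] [ 0.4338 -0.2243  0.01  ]
   hole (array([319.77615682, 262.67568103]), 111.65625) (array([220.97424845, 197.563771  ]), 35.34375) [ 0.4313 -0.2243  0.0069] [ 0.4311 -0.2248  0.01  ] [ 0.4339 -0.2239  0.01  ]
thin out [115.66 184.83] 387.53125 [390.34 200.46] 199.96875 tri [0.6265 0.2533 0.0018] [0.6259 0.2519 0.005 ] [0.6281 0.2519 0.005 ]
   hole (array([115.67952051, 184.83513865]), 108.1875) (array([390.27118077, 200.42122195]), 50.59375) [0.6264 0.2531 0.0021] [0.6259 0.2518 0.005 ] [0.6279 0.2518 0.005 ]
groover out [335.99 186.78] 956.4375 [225.4  250.86] 593.8125 tri [ 0.6087 -0.2697  0.0036] [ 0.6067 -0.2685  0.015 ] [ 0.6152 -0.2702  0.015 ]
   hole (array([336.50556851, 186.14280627]), 80.4375) (array([225.05531189, 249.44429825]), 26.71875) [ 0.6088 -0.2698  0.0121] [ 0.6082 -0.2698  0.015 ] [ 0.6106 -0.2697  0.015 ]
cap out [115.84 265.71] 539.1875 [360.63 153.56] 279.53125 tri [0.4358 0.2465 0.0113] [0.436  0.2432 0.02  ] [0.4416 0.2422 0.02  ]
   hole (array([112.01407658, 266.00056306]), 13.875) (array([361.5433223 , 148.46826711]), 4.71875) [0.4362 0.2452 0.0378] [0.4356 0.252  0.02  ] [0.4239 0.2543 0.02  ]
foot [ 0.5290523  -0.04350775  0.016     ] [ 0.5365696  -0.04184115  0.016     ] [ 0.5302439  -0.04094574  0.00616155]
post [ 0.53057298 -0.04306443  0.122     ] [ 0.53622748 -0.04133534  0.122     ] [ 0.53154345 -0.04091501  0.11531305]
wing ang mod90 -36.06479801581266 0.054807908084167564
```

View pics/crop2.png

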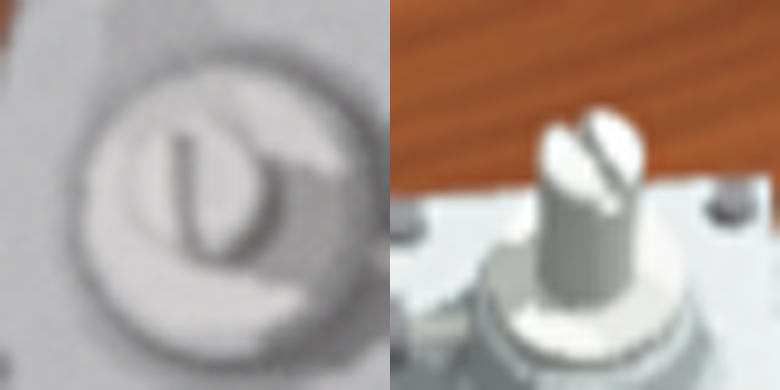

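Run:
```python
from h import *
T=dict(np.load("top0.npz"));S=dict(np.load("scene0.npz"))
def rect(f,u,v,r,K=4):
    im=cv2.resize(f["img"][v-r:v+r,u-r:u+r],None,fx=K,fy=K,interpolation=cv2.INTER_CUBIC)
    h=cv2.cvtColor(im,cv2.COLOR_RGB2HSV);m=(h[...,1]<90).astype(np.uint8)
    m=cv2.morphologyEx(m,cv2.MORPH_CLOSE,np.ones((25,25)));m=cv2.morphologyEx(m,cv2.MORPH_OPEN,cv2.getStructuringElement(2,(71,71)))
    c=max(cv2.findContours(m,0,2)[0],key=cv2.contourArea);q=(cv2.boxPoints(cv2.minAreaRect(c))+.5)/K-.5+[u-r,v-r]
    return q
q=rect(T,240,222,45);W=np.array([onz(T,p,.010) for p in q])
print("T foot",q.round(1).tolist(),W.mean(0).round(4),np.linalg.norm(np.roll(W,1,0)-W,axis=1).round(4),np.degrees(np.arctan2(*(W[1]-W[0])[1::-1])))
def up(f,u,v,K): # from 9.75 crop coordinates
    return None
for n,f,o,pts in[("T",T,(216,200),dict(flange=((218,212),.06),end=((196,190),.122),s1=((183,135),.122),s2=((200,245),.122))),
                 ("S",S,(270,168),dict(end=((202,161),.122),s1=((195,115),.122),s2=((240,200),.122)))]:
    for k,(p,z) in pts.items(): print(n,k,onz(f,(np.array(p)+.5)/9.75-.5+o,z).round(4))
print("cap hole",onz(T,(112.2,266),.042))
# post-end ellipse, scene: bright column; print contrast-stretched row/col transitions
g=cv2.cvtColor(T["img"],cv2.COLOR_RGB2GRAY);print(g[208:232,224:256])
u0,v0=99,248;g=cv2.cvtColor(T["img"],cv2.COLOR_RGB2GRAY);print(g[252:282:1,102:132])
```

```text
T foot [[204.3, 241.9], [220.1, 186.5], [275.6, 202.4], [259.8, 257.7]] [ 0.5301 -0.0417  0.01  ] [0.1344 0.1348 0.1362 0.1343] -16.54858287939097
T flange [ 0.5281 -0.0414  0.06  ]
T end [ 0.5284 -0.0423  0.122 ]
T s1 [ 0.5402 -0.0398  0.122 ]
T s2 [ 0.5168 -0.043   0.122 ]
S end [ 0.5372 -0.0424  0.122 ]
S s1 [ 0.5211 -0.038   0.122 ]
S s2 [ 0.554  -0.0375  0.122 ]
cap hole [0.43628944 0.24266987 0.042     ]
[[182 178 171 167 164 163 159 157 167 174 176 181 185 190 189 189 192 192
  189 183 173 158 145 130 124 131 141 152 160 168 180 187]
 [180 172 167 160 158 162 166 174 181 187 187 189 187 190 189 190 198 205
  203 199 193 184 166 148 134 122 126 138 146 157 172 183]
 [179 167 161 159 161 170 181 186 190 190 191 191 190 189 189 190 195 201
  205 204 202 197 184 169 157 138 123 119 130 142 158 180]
 [175 166 156 157 168 182 188 190 192 191 193 194 195 186 184 186 191 197
  203 204 205 202 197 186 173 159 142 114 115 127 147 170]
 [172 160 155 168 182 190 192 190 191 191 194 199 201 193 184 182 181 191
  200 202 202 202 202 199 184 167 151 132 109 111 130 149]
 [168 157 165 184 192
[... 5557 characters left out ...]
115 143 166 160 148 142
  137 135 137 122  94  73  66  63  70  73  80  89]
 [ 90  91  91  91  89  86  97 123 157 162 134 117 135 166 179 165 143 124
  115 101  93  79  70  63  64  72  81  84  90  92]
 [ 90  88  90  90  90  89  87  92 106 108 100 109 133 149 149 136 115 100
   87  79  68  74  76  73  71  82  88  91  88  89]
 [ 91  90  91  86  92  89  90  85  87  87  87  93 100 107 101  98  91  90
   82  81  80  85  87  83  75  82  88  91  90  89]
 [ 88  88  89  91  89  90  88  90  89  86  91  87  88  85  85  87  87  88
   92  86  89  87  90  90  89  89  88  88  92  86]
 [ 91  91  90  91  92  92  92  91  89  92  90  91  89  90  89  91  93  89
   89  95  89  87  91  87  91  89  91  89  92  86]]
```

T puts the foot centre at (0.530,-0.042), and its 134 mm sides match the 130 mm foot. The collar is at T (0.431,-0.225). I'll pick it with the fingers closing along y, so any common x bias cancels.

```bash
cat >> h.py <<'E'
from plant import bot
from scipy.spatial.transform import Rotation as Ro
def down(phi):
    p=np.radians(phi);y=[np.cos(p),np.sin(p),0];z=[0,0,-1];R=np.array([np.cross(y,z),y,z]).T
    return Ro.from_matrix(R).as_quat(scalar_first=True)
def snap(n):
    for c in("scene","top"):
        f=bot.grab_frame(c);np.savez(f"{c}{n}.npz",**f);cv2.imwrite(f"pics/{c}{n}.png",f["img"][:,:,::-1])
def st(m=""): print(m,"t",round(bot.current_time(),2),"p",bot.current_position().round(4),"F",np.round(bot.current_wrist_force(),2),"M",np.round(bot.current_wrist_torque(),2),"w",round(bot.current_gripper_width(),4),"g",round(bot.current_grasp_force(),1))
E
python3 - <<'E'
from h import *
o=down(-90)
bot.move_ptp([.4311,-.225,.07],o);st("above")
bot.servo_line([.4311,-.225,.004],v=.1);st("low")
bot.clamp();st("clamp")
bot.servo_line([.4311,-.225,.16],v=.2);st("up")
bot.move_ptp([.530,-.042,.142],o);st("hover")
snap(1)
f=dict(np.load("scene1.npz"))["img"];cv2.imwrite("pics/c3.png",cv2.resize(f[140:230,235:355],(800,600),interpolation=cv2.INTER_CUBIC)[:,:,::-1])
E
```

```text
above t 3.11 p [ 0.4318 -0.2242  0.07  ] F [ 0.34 -0.66 -0.57] M [ 0.01  0.13 -0.02] w 0.0927 g 0.0
low t 3.92 p [ 0.4313 -0.2252  0.0043] F [ 0.21 -0.32  0.28] M [ 0.03  0.12 -0.01] w 0.0928 g 0.0
clamp t 4.68 p [ 0.4311 -0.225   0.004 ] F [ 0.25 -0.18  0.44] M [-0.02  0.2  -0.  ] w 0.0494 g 30.0
up t 5.62 p [ 0.4302 -0.2243  0.159 ] F [-0.45 -0.9  -2.  ] M [-0.01  0.12  0.03] w 0.0499 g 30.0
hover t 6.47 p [ 0.529  -0.0444  0.1417] F [-0.93 -1.25 -2.33] M [-0.06  0.13  0.  ] w 0.0499 g 30.0
```

View pics/c3.png

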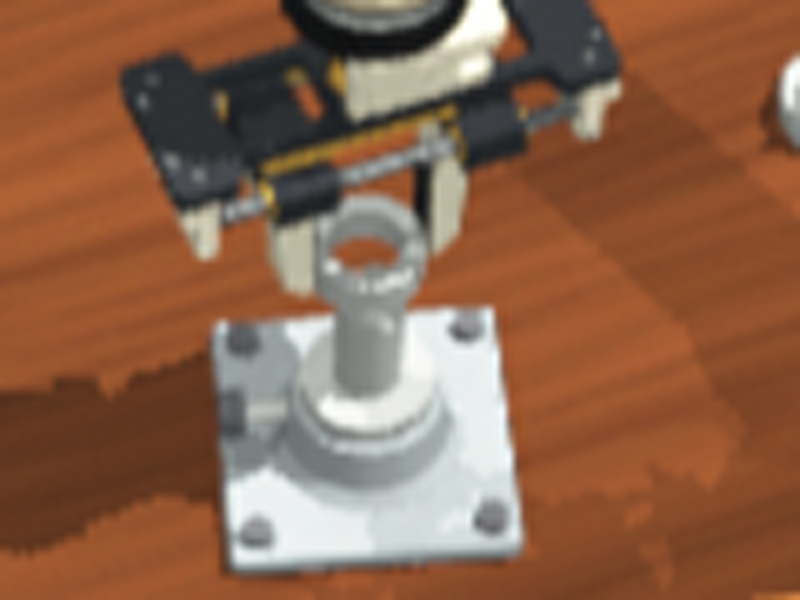

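The collar hangs over the post in the scene crop: ring centre at about (370,240) and post axis about 369–371. They are aligned sideways to about 0.5 mm at the actual y of -0.0444. I'll go down in steps by feel.

```bash
cat >> h.py <<'E'
def feel(x,y,z0,z1,dz=.002,lim=5,F0=None,v=.03,settle=.12,verbose=True):
    """step down z0->z1; stop when the upward force exceeds lim. returns (z, dF)"""
    if F0 is None: F0=np.array(bot.current_wrist_force())
    z=z0
    while z>z1+1e-6:
        z=max(z-dz,z1);bot.servo_line([x,y,z],v=v);bot.hold(settle)
        d=np.array(bot.current_wrist_force())-F0
        if verbose: print(round(z,4),d.round(1),bot.current_position().round(4))
        if d[2]>lim or np.hypot(d[0],d[1])>12: break
    return z,d
E
python3 - <<'E'
from h import *
x,y=.530,-.044
bot.servo_line([x,y,.130],v=.05);bot.hold(.4);st("set")
F0=np.array(bot.current_wrist_force())
z,d=feel(x,y,.130,.112,F0=F0)
st()
np.save("F0.npy",F0)
E
```

```text
set t 7.36 p [ 0.5301 -0.0439  0.1301] F [ 0.23  0.16 -1.21] M [-0.01  0.14  0.01] w 0.0496 g 30.0
0.128 [ 0.1  0.8 -0.8] [ 0.53  -0.044  0.128]
0.126 [ 0.   0.1 -1.3] [ 0.53  -0.044  0.126]
0.124 [-1.1  0.7 -0.2] [ 0.53   -0.0438  0.124 ]
0.122 [ 0.7  1.3 -1.1] [ 0.5299 -0.0434  0.1218]
0.12 [-0.   3.6 -1.3] [ 0.5298 -0.0434  0.1197]
0.118 [-1.   4.1 -0.8] [ 0.5299 -0.0434  0.1178]
0.116 [-0.8  4.3  0.3] [ 0.5299 -0.0434  0.1159]
0.114 [-1.2  4.6 -0.2] [ 0.5299 -0.0433  0.1139]
0.112 [-1.3  6.   0.9] [ 0.5299 -0.0433  0.1119]
 t 10.66 p [ 0.5299 -0.0433  0.1119] F [-1.03  6.2  -0.27] M [1.24 0.27 0.  ] w 0.0497 g 30.0
```

Captured. The side force puts the post at y≈-0.0423, so I'll recentre and lower the collar to the flange.

Run:
```python
from h import *
x,y=.530,-.0423
F0=np.load("F0.npy")
bot.servo_line([x,y,.110],v=.05);st()
bot.servo_line([x,y,.069],v=.06);bot.hold(.1);st("low")
z,d=feel(x,y,.069,.060,dz=.001,lim=4,F0=F0,settle=.15)
st("seated")
if z<.0655:
    bot.gripper_open();bot.hold(.1);st("open")
    bot.servo_line([x,y,.17],v=.25);st("up")
    snap(2)
```

```text
t 10.91 p [ 0.53   -0.0432  0.1098] F [ 0.61  1.66 -1.88] M [ 0.47  0.2  -0.01] w 0.0494 g 30.0
low t 11.84 p [ 0.5304 -0.0425  0.0694] F [-0.71  0.38 -1.68] M [-0.02  0.1  -0.01] w 0.0496 g 30.0
0.068 [-0.5 -0.5 -0.5] [ 0.53   -0.0423  0.0681]
0.067 [-0.3 -0.8 -1.1] [ 0.53   -0.0423  0.067 ]
0.066 [ 0.8  0.5 -0.4] [ 0.53   -0.0423  0.066 ]
0.065 [ 0.5 -0.1 -0.6] [ 0.53   -0.0423  0.065 ]
0.064 [ 0.4 -0.5  0.2] [ 0.5302 -0.0424  0.0641]
0.063 [-1.5  0.5  7. ] [ 0.5302 -0.0423  0.064 ]
seated t 14.24 p [ 0.5302 -0.0423  0.064 ] F [-1.23  0.71  5.79] M [0.09 0.49 0.02] w 0.0494 g 30.0
open t 15.2 p [ 0.53   -0.0423  0.063 ] F [-0.19  0.69 -0.08] M [-0.02  0.13  0.02] w 0.0929 g 0.0
up t 15.78 p [ 0.5295 -0.0419  0.1697] F [-1.07 -0.43 -0.61] M [ 0.02  0.17 -0.01] w 0.093 g 0.0
```

Run:
```python
from h import *
T=dict(np.load("top2.npz"));b=blob(T,(337,186),26)
g=onz(T,b[2][0],.015);print("groover again",g.round(4),"collar on stand hole",blob(T,(238,221),20)[0:2])
if np.hypot(g[0]-.6082,g[1]+.2698)>.003: raise SystemExit
o=down(-81);x,y=g[:2]
bot.move_ptp([x,y,.09],o);bot.hold(.1);st("above")
bot.servo_line([x,y,.0125],v=.1);bot.hold(.1);st("low")
bot.clamp();st("clamp")
if not .047<bot.current_gripper_width()<.053: raise SystemExit
bot.servo_line([x,y,.17],v=.2);st("up")
x,y=.530,-.0423
bot.move_ptp([x,y,.150],o);bot.servo_line([x,y,.1365],v=.05);bot.hold(.3);st("hover")
F0=np.array(bot.current_wrist_force());np.save("F1.npy",F0)
feel(x,y,.1365,.1225,F0=F0,lim=4);st()
```

```text
groover again [ 0.6079 -0.2698  0.015 ] collar on stand hole (array([238.84740928, 230.57802407]), 417.65625)
above t 16.97 p [ 0.609  -0.2668  0.0905] F [-0.39  1.11  0.1 ] M [-0.    0.15  0.03] w 0.0931 g 0.0
low t 17.99 p [ 0.6085 -0.2702  0.0135] F [-0.79 -0.08  0.2 ] M [-0.02  0.22 -0.04] w 0.0934 g 0.0
clamp t 18.76 p [ 0.6079 -0.2699  0.0125] F [ 0.54 -0.81 -0.01] M [ 0.04  0.17 -0.02] w 0.0499 g 30.0
up t 19.69 p [ 0.6068 -0.269   0.1683] F [ 0.23 -0.97 -3.4 ] M [ 0.05  0.08 -0.03] w 0.0497 g 30.0
hover t 21.37 p [ 0.5302 -0.0423  0.1367] F [-0.86 -1.11 -2.13] M [ 0.03  0.19 -0.02] w 0.0493 g 30.0
0.1345 [1.4 1.5 0.2] [ 0.53   -0.0423  0.1345]
0.1325 [0.7 2.2 0.4] [ 0.53   -0.0423  0.1325]
0.1305 [-0.   0.4 -0.4] [ 0.53   -0.0423  0.1305]
0.1285 [1.9 0.4 0. ] [ 0.53   -0.0423  0.1285]
0.1265 [ 0.4  1.7 -0. ] [ 0.53   -0.0423  0.1265]
0.1245 [ 0.5  1.5 -0.2] [ 0.53   -0.0423  0.1245]
0.1225 [ 1.3  1.6 -0.8] [ 0.53   -0.0423  0.1225]
 t 23.93 p [ 0.53   -0.0423  0.1225] F [ 0.41  0.52 -2.91] M [-0.05  0.18  0.  ] w 0.0495 g 30.0
```

Run:
```python
from h import *
x,y=.530,-.0423
F0=np.load("F1.npy")
bot.servo_line([x,y,.0965],v=.05);bot.hold(.1);st("low")
z,d=feel(x,y,.0965,.0895,dz=.001,lim=4,F0=F0,settle=.15)
st("seated")
if .0905<z<.0935:
    bot.gripper_open();bot.hold(.1);st("open")
    bot.servo_line([x,y,.16],v=.25)
    bot.move_ptp([.4363,.2427,.12],down(58));st("over cap")
    snap(3)
    s=dict(np.load("scene3.npz"))["img"];t=dict(np.load("top3.npz"))["img"]
    r=lambda a:cv2.resize(a,(400,400),interpolation=cv2.INTER_CUBIC)
    cv2.imwrite("pics/c4.png",np.hstack([r(t[190:250,208:268]),r(s[155:215,260:320])])[:,:,::-1])
```

```text
low t 24.7 p [ 0.5302 -0.0424  0.0967] F [ 0.48  0.32 -2.59] M [0.01 0.15 0.  ] w 0.0497 g 30.0
0.0955 [ 0.8  2.1 -0.6] [ 0.53   -0.0423  0.0956]
0.0945 [ 0.8  0.4 -0.3] [ 0.53   -0.0423  0.0945]
0.0935 [ 1.2  1.6 -1. ] [ 0.53   -0.0423  0.0935]
0.0925 [ 1.6  1.5 -1. ] [ 0.53   -0.0423  0.0925]
0.0915 [-1.4  0.5  8.3] [ 0.5301 -0.0423  0.0923]
seated t 26.7 p [ 0.5301 -0.0423  0.0923] F [-2.27 -0.61  6.17] M [0.08 0.66 0.02] w 0.0494 g 30.0
open t 27.66 p [ 0.53   -0.0423  0.0915] F [ 0.42  0.54 -0.46] M [-0.04  0.18 -0.03] w 0.0933 g 0.0
over cap t 29.31 p [0.4366 0.2414 0.1194] F [-0.48 -0.2   1.4 ] M [-0.05  0.01  0.01] w 0.0931 g 0.0
```

View pics/c4.png

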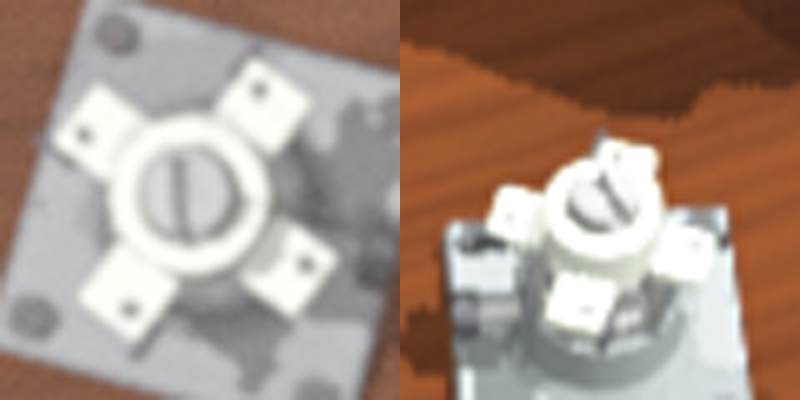

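The groover is down (contact at the expected height), sitting concentric on the stand boss up. The slot runs in the top crop from (178,157) to (187,240), about 5° in world. Now I'll pick the cap and feel down to the tongue's contact.

Run:
```python
from h import *
S=dict(np.load("scene3.npz"));T=dict(np.load("top3.npz"))
for f,o,a,b in((S,(260,155),(197,175),(230,222)),(T,(208,190),(178,157),(187,240))):
    p=[onz(f,(np.array(q)+.5)/6.667-.5+o,.122) for q in(a,b)];d=p[1]-p[0];print("slot",np.degrees(np.arctan(d[1]/d[0])))
x,y=.4363,.2427
bot.servo_line([x,y,.05],v=.1);bot.servo_line([x,y,.0225],v=.06);bot.hold(.15);st("low")
bot.clamp();st("clamp")
if not .023<bot.current_gripper_width()<.029: raise SystemExit
bot.servo_line([x,y,.18],v=.25)
o=down(95);x,y=.530,-.0423
bot.move_ptp([x,y,.165],o);bot.servo_line([x,y,.147],v=.05);bot.hold(.3);st("hover")
F0=np.array(bot.current_wrist_force());np.save("F2.npy",F0)
feel(x,y,.147,.141,F0=F0,lim=4)
feel(x,y,.141,.136,dz=.001,F0=F0,lim=3);st()
```

```text
slot 7.541572991752274
slot 5.264529901462907
low t 31.02 p [0.4365 0.2428 0.0227] F [0.15 0.7  1.1 ] M [ 0.02 -0.02 -0.01] w 0.0931 g 0.0
clamp t 32.07 p [0.4366 0.2432 0.0226] F [0.09 1.62 0.04] M [ 0.2  -0.1  -0.06] w 0.0258 g 30.0
hover t 34.81 p [ 0.5302 -0.0424  0.1473] F [ 0.62 -0.22 -4.52] M [ 0.01  0.08 -0.03] w 0.0258 g 30.0
0.145 [-0.2  0.5  0.7] [ 0.53   -0.0423  0.145 ]
0.143 [-0.8 -0.3 -0.1] [ 0.53   -0.0423  0.143 ]
0.141 [-0.4  0.3  0.2] [ 0.53   -0.0423  0.141 ]
0.14 [-1.   0.3  1.2] [ 0.53   -0.0423  0.14  ]
0.139 [-0.3  0.2  0.6] [ 0.53   -0.0423  0.139 ]
0.138 [-0.9 -0.2  0.5] [ 0.53   -0.0423  0.138 ]
0.137 [-0.7 -0.2 -0.5] [ 0.53   -0.0423  0.137 ]
0.136 [-0.6  0.5  0.1] [ 0.53   -0.0423  0.136 ]
 t 37.74 p [ 0.53   -0.0423  0.136 ] F [-0.03  0.23 -4.45] M [0.03 0.02 0.01] w 0.026 g 30.0
```

The tongue has entered the slot without contact (cap origin about 113.5 mm, below the 117 mm rest height). I'll seat it by feel, release and look.

Run:
```python
from h import *
x,y=.530,-.0423
F0=np.load("F2.npy")
z,d=feel(x,y,.136,.1305,dz=.001,lim=4,F0=F0,settle=.15);st("seated")
if .131<z<.1335 and d[2]>4:
    bot.gripper_open();bot.hold(.1);st("open")
    bot.servo_line([x,y,.20],v=.2)
    bot.move_ptp([.45,.30,.2],down(58));bot.hold(.2);snap(4)
    s=dict(np.load("scene4.npz"))["img"];t=dict(np.load("top4.npz"))["img"]
    r=lambda a:cv2.resize(a,(400,400),interpolation=cv2.INTER_CUBIC)
    cv2.imwrite("pics/c5.png",np.hstack([r(t[190:250,208:268]),r(s[155:215,260:320])])[:,:,::-1])
```

```text
0.135 [-0.5  0.1  0.3] [ 0.53   -0.0423  0.135 ]
0.134 [0.3 0.3 0.3] [ 0.53   -0.0423  0.134 ]
0.133 [-1.9  0.7  0.9] [ 0.53   -0.0423  0.133 ]
0.132 [-1.9 -0.5  7.8] [ 0.5303 -0.0423  0.1325]
seated t 39.34 p [ 0.5303 -0.0423  0.1325] F [-1.29 -0.74  3.32] M [-0.03  0.37 -0.06] w 0.0256 g 30.0
open t 40.6 p [ 0.53   -0.0423  0.132 ] F [ 0.89 -0.29  0.25] M [ 0.05 -0.06 -0.02] w 0.0928 g 0.0
```

View pics/c5.png

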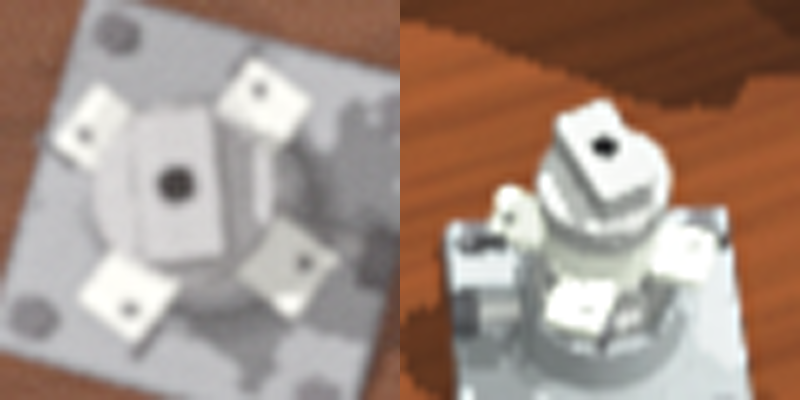

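The cap sits flat on the groover, with its bar along the slot (screw hole at top crop (176,185)). Contact came at a cap height of 110 mm, and the gripper is clear.

```bash
python3 -c "
from plant import bot
print(bot.current_time(),bot.hand_in())"
```

```text
the job is handed in; nothing more can be done
42.7167 None
```

The arbor is built up and handed in at 42.7 s: the tall collar is on the flange, the large white groover is on it boss up, and the clamp cap is seated flat with its tongue in the slot; the tongue went straight in, so no turning was needed, and each part was set down by feel at under 10 N.

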